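# Shut and bolt the lid of the bead mill

## Robot

A 7-joint arm with a two-finger parallel gripper is mounted at the origin on a cart in front of the work surface, level with it; the furniture and walls round the work are solid. World frame = base frame: x ahead of the robot, y to its left, z up, the work surface at z = 0. Lengths are in m, angles in rad, forces in N, time in s.
With the tool pointing down it reaches from about 0.4 to 0.85 m from the base axis. Payload 10.4 kg.
Tool frame: the origin (TCP) lies at the very end of the fingers, on their centre line; the grasp point (between the pads) lies 19 mm behind it; z points along the fingers, y is the direction in which the jaws open and shut (so a half turn about z gives the same grasp; the last joint's range is limited). The gripper opens to 87 mm and grips with 3 to 60 N. Pads are 19 mm wide; open, the fingers measure 117 mm over their backs; the gripper's body (75 mm by 190 mm) begins 51 mm behind the grasp point.
Start: joints at [0.758, 0.332, -0.065, 1.46, 0.022, 1.35, -0.088], TCP at [0.444, -0.44, 0.223] pointing down, gripper open.
Joint ranges: [-2.6, 2.6], [-0.5, 2.12], [-1.47, 1.34], [0.16, 2.42], [-1.27, 4.41], [0.06, 2.06], [-2.6, 2.6]. Speed limits (rad/s): [2.22, 2.22, 2.79, 2.79, 3.14, 3.14, 3.14].

## Interface

Orientations are given as a unit quaternion [x, y, z, w].
In Python, from bench import read_state, camera, close_job, recognise, masks_of gives the robot as it stands.
- The arm moves only by the tool play_rows, never from a script. Its argument "moves" is a list of rows, each a list of 3 entries, a list of its own where there are three numbers: the shift along the tool's x, y, z in cm, then the turn, a rotation vector about the tool's x, y, z in rad, then the finger opening in cm, from 0 to 8.7. In form: [[[dx, dy, dz], [ax, ay, az], jaw], ...]. A call has 1 to 8 rows; each row is the pose to reach, as a shift and turn from the pose commanded when the call began, along the tool's axes at that moment; what a row does not reach only later rows make up. A row lasts 1/8 s, in which the tool goes at most 62.5 mm and 10.7 degrees, less where a joint would pass 70% of its speed; a pose out of reach is approached as far as the arm can. A call with a gripper value outside its range is refused whole. The fingers move at their own pace and stop on an object; "grip_force" is the grip in N (left out, the last holds). Time passes only in rows, so rows that repeat a pose let the fingers close. It gives the time, the measured TCP pose, the force and the opening at its end, in the units of the state.
- read_state(): the state, without advancing time (a new reading comes with each control period).
- camera(name): name is "scene" or "side" or "wrist"; returns a dict with "frame" (480x640x3 uint8, red, green, blue), "intrinsics" (3x3 intrinsics, pixels), "k1" (the pictures are not rectified: a ray, as slopes to the right and down, at radius r is drawn at 1 + k1 r^2 times it, then the intrinsics apply), "camera_from_world" (4x4, takes a point from world to camera coordinates). Camera axes: x right, y down, z forward; pixel columns grow to the right and rows downward; lengths in m; the calibration is good to about 2 mm. A picture is of the moment at which its call begins. There is no depth.
- close_job(): hands the job in, once; it reports no verdict.
Trained networks look in a picture, given as the dict that the camera call returned (one of the last four; its "shot" number tells which), for a name from the list of things; names that differ only in an ending like _2 or _b are one class to them, and where a whole thing is asked for, a point or a joint stands for the part that bears it (a point fixed in the world has none). Each returns a list of dicts, best first, with "conf" (0 to 1); they miss things now and then, are a little off and sometimes report something else, mostly with a low value. They report only what shows in the picture. A call takes as long as a camera call.
- recognise(picture, query): "at" ([column, row] in pixels, amid what is visible of it).
- masks_of(picture, query): "region" (480x640 bool, what is visible of it) and "at" ([column, row] in pixels, amid what is visible of it).
The state is a dict: "time": time; "joint_positions": joint angles; "joint_vel": joint speeds; "joint_torque": joint torques, N m; "ee_pos": TCP position; "eef_rot": TCP orientation; "ft_force": force on the tool from outside, world axes, zero at the start; "torque": the same for the moment, N m; "width": finger opening in m.
Only numpy, scipy, OpenCV 4.12 (cv2) and the standard library are available. Lean on these libraries where they do the work, as an engineer would, in place of code of your own. Each camera call takes 0.05 s, during which the arm holds its last target.

## Task

Make the bead mill safe to start: push its raised lid fully shut, then push the red bolt handle along the L-shaped slot as far as it goes, so that the bolt runs through the steel eye on the lid, and press the handle down round the corner to the very end of the slot, so that the bolt cannot slide back. Work with the fingertips or the outside of the fingers only: do not pinch the handle, do not lift the lid any further, and leave the glass beaker, the tweezers and the screw-capped tube round the mill where they are. Finish clear of the mill.

Things in the scene. Friction and masses are not known exactly. Their poses are not given: they have to be found in the camera images.
- mill: the bead mill, a white bench instrument fixed in place, 218 x 190 mm in plan, its front deck 82 mm high. Origin on the worktop under it; x points from its front to its back, y to its left as seen from the front, z up. Front panel at x = -0.118, back at +0.100. On the front deck lies a bolt barrel of 14 mm radius along y, its axis at x = -0.099, z = 0.101, from y = -0.088 to -0.016; a keeper block stands at y = 0.008 to 0.028, 116 mm high
- lid_hinge (a point): middle of the lid's hinge line, at the back of the mill (mill frame x = 0.085, z = 0.092); the hinge line runs along the mill's y
- lid_pad (a point): on the upper surface of the lid, centre of its ribbed grey press pad (48 x 60 mm), near the lid's front edge and left of its middle; 131 mm from the hinge line, in the mill's frame at x = -0.046, y = 0.035, z = 0.1065 when shut. Lid: white frame with a clear window, 180 mm wide, reaching 163 mm forward of the hinge line, flat top; the white front band, which is for pressing, is 60 mm deep. The steel eye for the bolt sticks out 34 mm from the front edge at y = -0.002
- lid (a joint): opening angle of the lid in rad: 0 shut, starts 0.35 to 0.6. A stiff hinge: the lid stays wherever it is left, and takes about 1 to 4 N at the pad to move
- bolt (a joint): travel of the bolt in m: 0 drawn back, 0.038 fully home through the lid's eye (end stop, at the corner of the slot); grows as the handle moves along the mill's +y. Starts 0 to 0.010. About 3 N to move; it stays where it is left. It passes the eye only when the lid is fully shut
- handle (a joint): turn of the handle about the bolt's axis, rad: 0 in the long leg of the slot, leaning 60 degrees from upright to the mill's front; 0.84 at the end of the short leg, 18 degrees below level. Grows as the grip is pressed down. The slot lets it turn only with the bolt home (within 2 mm) and then keeps the bolt from sliding back. 1.5 to 5 N straight down on the grip; stays where left
- handle_grip (a point): middle of the red grip of the bolt handle, 41.5 mm from the bolt's axis. The grip is 15 mm square and runs from 26 to 59 mm from the axis along the handle (z of this point), on a 7 mm steel pin. In the mill's frame it starts at about y = -0.072 plus the bolt travel, x = -0.135, z = 0.122, and ends at y = -0.034, x = -0.138, z = 0.088
- grip_left: left face (mill's +y) of the red grip, moves with the handle; its origin lies on the bolt's axis
- grip_right: right face (mill's -y) of the red grip; its origin lies on the bolt's axis
- grip_top: upper face of the red grip (the one pressed); its origin lies on the bolt's axis
- grip_under: under face of the red grip; its origin lies on the bolt's axis
- beaker: small glass beaker, 57 mm across, 70 mm high, on the worktop to the right of the mill; origin under it. Leave alone
- tweezers: steel tweezers, 126 mm long, 10 mm high, lying on the worktop in front of the mill; origin under its middle. Leave alone
- tube_3: orange-capped plastic tube, 34 mm across, 116 mm high, standing on the worktop to the left of the mill; origin under it. Leave alone

How it is judged:
By the outcome, as a careful person would: the job done as asked, in the order asked, and still so for the second after the job is handed in, with the robot touching nothing.
It also fails if it takes over 51 s, if anything falls off the work surface, if the arm or the gripper's body presses on something with over 40 N, if the wrist force passes 120 N, or if a joint passes its speed limit or range.

## Working session

There is one attempt and no reset: what is moved stays moved. The work goes in short steps, Python scripts to look and compute and a tool call to move; the robot and the scene stay as the last step left them, time stands still between calls to the robot, and variables do not carry over. Pictures are saved under pics/ and viewed, and the job is handed in when it is done.

Besides the shell and the picture viewer there is one more tool, called by a JSON object that holds its "method" and its "body", one argument or row to a line. play_rows: Moves the arm, as the interface text tells. Its arguments: {"type":"object","properties":{"moves":{"type":"array","items":{"type":"array"}},"grip_force":{"type":"number"}},"required":["moves"]}

```bash
mkdir -p pics; ls; cat > h.py <<'E'
import numpy as np, cv2
from bench import read_state, camera, close_job, recognise, masks_of
def save(c,n): cv2.imwrite('pics/%s.png'%n, c['frame'][:,:,::-1])
def proj(c,P):
    P=np.atleast_2d(P); T=np.array(c['camera_from_world']); K=np.array(c['intrinsics'])
    q=P@T[:3,:3].T+T[:3,3]; s=q[:,:2]/q[:,2:]; r2=(s**2).sum(1,keepdims=True); s=s*(1+c['k1']*r2)
    return s@K[:2,:2].T+K[:2,2]
def ray(c,px):
    K=np.array(c['intrinsics']);T=np.array(c['camera_from_world'])
    d=np.linalg.solve(K[:2,:2],np.array(px,float)-K[:2,2]); s=d.copy()
    for _ in range(20): s=d/(1+c['k1']*(s@s))
    R=T[:3,:3]; o=-R.T@T[:3,3]; v=R.T@np.array([s[0],s[1],1]); return o,v/np.linalg.norm(v)
def onz(c,px,z):
    o,v=ray(c,px); return o+v*(z-o[2])/v[2]
def tri(cs,pxs):
    A=np.zeros((3,3));b=np.zeros(3)
    for c,p in zip(cs,pxs):
        o,v=ray(c,p);M=np.eye(3)-np.outer(v,v);A+=M;b+=M@o
    return np.linalg.solve(A,b)
E
python3 - <<'E'
from h import *
print(read_state())
for n in ['scene','side','wrist']:
    c=camera(n); save(c,n+'0')
    o,v=ray(c,[320,240]);print(n,o.round(3),v.round(3),c['k1'])
    for q in ['mill','lid_pad','handle_grip','beaker','tweezers','tube_3','lid_hinge']:
        print(q,[(np.round(d['at']).tolist(),round(d['conf'],2)) for d in recognise(c,q)][:3])
E
```

```text
pics
{'time': 0.0, 'joint_positions': array([ 0.75836915,  0.33288837, -0.06471852,  1.46095515,  0.02158258,
        1.34990819, -0.08846312]), 'joint_vel': array([-0.00078213,  0.00029385,  0.00103826, -0.00193191, -0.00014569,
        0.00140903,  0.00086031]), 'joint_torque': array([ 1.23660291e-03, -6.23243165e+01,  2.53664434e-02, -3.89889586e+01,
       -6.14226353e-02,  3.97475157e-02, -3.11336441e-05]), 'ee_pos': array([ 0.44361854, -0.43969166,  0.22173708]), 'eef_rot': array([ 9.23015745e-01,  3.84761482e-01, -3.02561093e-04, -6.66687624e-04]), 'ft_force': array([-1.01597936, -0.18572235, -0.49967602]), 'torque': array([ 0.01919691,  0.06356634, -0.02045203]), 'width': 0.08671189619671014}
scene [0.188 0.371 0.654] [ 0.344 -0.657 -0.671] -0.020959036758190944
mill [([302.0, 241.0], 0.7)]
lid_pad [([279.0, 202.0], 0.84), ([300.0, 240.0], 0.28)]
handle_grip [([367.0, 230.0], 0.63)]
beaker [([343.0, 206.0], 0.66)]
tweezers []
tube_3 [([369.0, 229.0], 0.46)]
lid_hinge [([299.0, 242.0], 0.94)]
side [ 0.356 -1.038  0.503] [ 0.116  0.901 -0.418] 0.023275522751546148
mill [([353.0, 266.0], 0.79)]
lid_pad [([395.0, 232.0], 0.66)]
handle_grip [([275.0, 247.0], 0.6)]
beaker [([366.0, 322.0], 0.8)]
tweezers [([233.0, 320.0], 0.61)]
tube_3 [([325.0, 213.0], 0.64)]
lid_hinge [([354.0, 265.0], 0.91)]
wrist [ 0.492 -0.39   0.384] [-0.186 -0.184 -0.965] 0.01771167483396191
mill [([156.0, 42.0], 0.97)]
lid_pad [([48.0, 62.0], 0.52)]
handle_grip [([45.0, 62.0], 0.7)]
beaker [([295.0, 74.0], 0.87)]
tweezers [([98.0, 168.0], 0.81)]
tube_3 []
lid_hinge [([158.0, 38.0], 0.97), ([34.0, 52.0], 0.65)]
```

View pics/scene0.png

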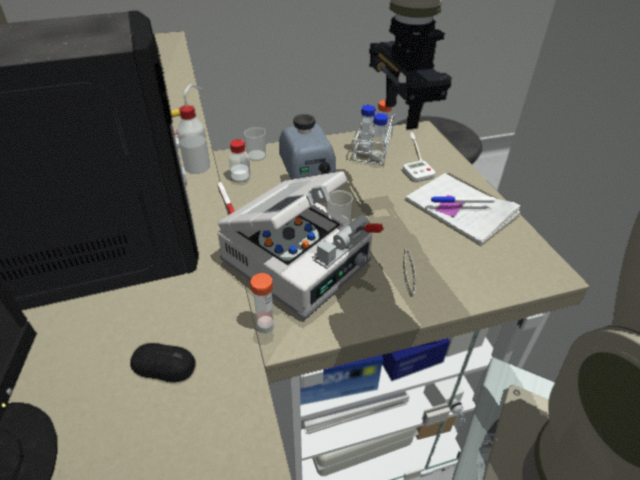

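View pics/side0.png

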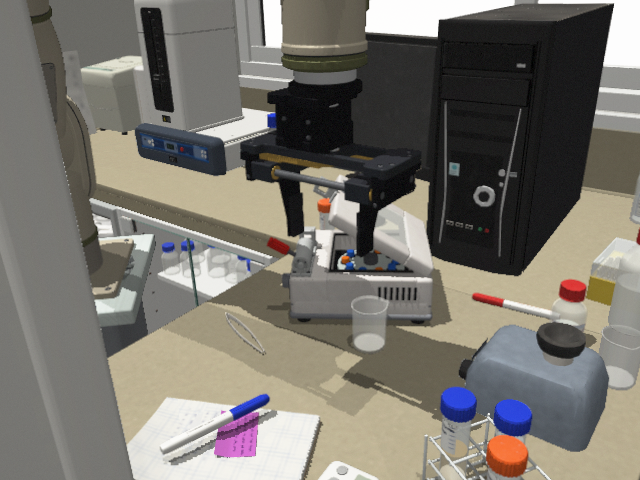

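View pics/wrist0.png

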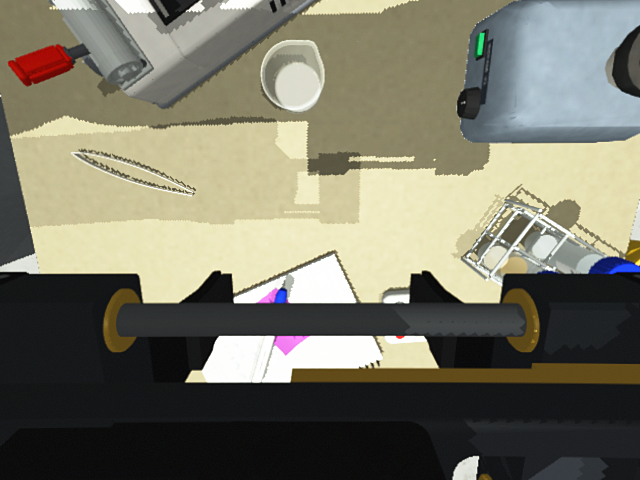

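The scene view shows the mill at about (300,240), its red grip at (373,228) and the tube at (262,300). The side view has the red grip at (280,246) and the beaker at (368,322). In the wrist view the red grip is at (40,63), the tweezers at (133,172) and the beaker at (293,75).

I'll zoom in for features.

```bash
python3 - <<'E'
import cv2
for n,(x0,x1,y0,y1),s in [('scene0',(205,395,165,315),4),('side0',(255,445,185,330),4),('wrist0',(0,330,0,200),2.4)]:
    im=cv2.imread(f'pics/{n}.png')[y0:y1,x0:x1]
    cv2.imwrite(f'pics/{n}z.png',cv2.resize(im,None,fx=s,fy=s,interpolation=cv2.INTER_CUBIC))
E
```

```text
(no output)
```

View pics/scene0z.png

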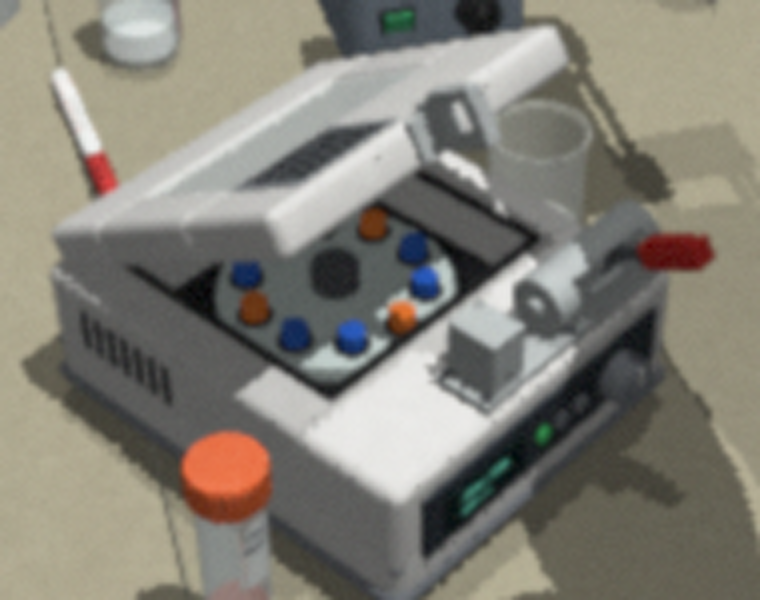

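View pics/side0z.png

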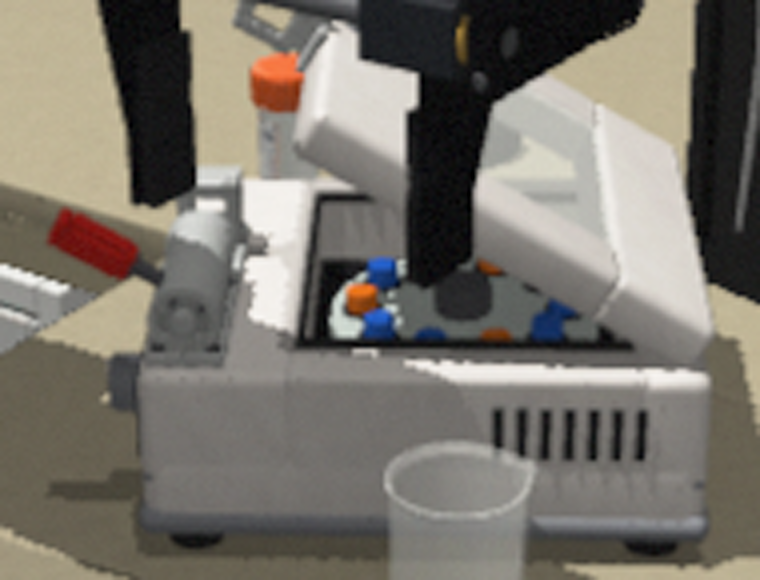

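View pics/wrist0z.png

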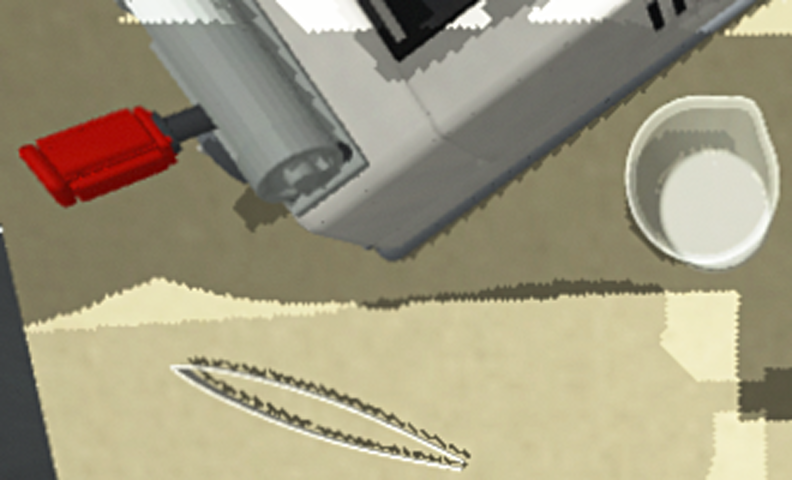

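```bash
cat > fit.py <<'E'
from h import *
from scipy.optimize import least_squares
def mw(p,X):
    c,s=np.cos(p[2]),np.sin(p[2]); X=np.atleast_2d(X)
    return np.c_[p[0]+c*X[:,0]-s*X[:,1], p[1]+s*X[:,0]+c*X[:,1], X[:,2]]
def lidp(a,f,y,up=.0145): # f forward of hinge, up above hinge plane
    return [.085-f*np.cos(a)-0*0+ up*np.sin(a)*1.0, y, .092+f*np.sin(a)+up*np.cos(a)]
def grip(b,h=0,r=.0415):
    t=np.pi/3+h; return [-.099-r*np.sin(t), -.072+b, .101+r*np.cos(t)]
E
python3 - <<'E'
from fit import *
cs={n:camera(n) for n in ['scene','side','wrist']}
def S(u,v): return ('scene',205+u/4,165+v/4)
def D(u,v): return ('side',255+u/4,185+v/4)
def W(u,v): return ('wrist',u/2.4,v/2.4)
F=[(S(676,252),'g'),(D(92,243),'g'),(W(97,155),'g'),
(S(540,305),[-.099,-.016,.101]),(W(300,172),[-.099,-.088,.101]),(D(183,313),[-.099,-.088,.101]),
(S(402,500),[-.116,.092,.081]),(D(142,372),[-.117,-.095,.08]),(D(705,535),[.1,-.095,.01]),(D(145,528),[-.118,-.095,.01]),
(W(390,256),[-.118,-.095,.01]),(S(485,355),[-.105,.028,.116]),
(S(560,30),('l',.163,-.09)),(S(278,220),('l',.163,.09)),(S(318,155),('l',.131,.035))]
def P(o,p):
    return mw(p,grip(p[4]) if o=='g' else lidp(p[3],o[1],o[2]) if o[0]=='l' else o)
def res(p):
    return np.concatenate([proj(cs[f[0]],P(o,p))[0]-f[1:] for f,o in F])
best=None
for yaw in [-1,-.5,0,.5,1]:
    r=least_squares(res,[.55,-.15,yaw,.45,.005],loss='soft_l1')
    if best is None or r.cost<best.cost: best=r
print(best.x.round(4),best.cost)
R=res(best.x).reshape(-1,2)
for (f,o),e in zip(F,R): print(f[0],o,e.round(1))
p=best.x
print('grip',mw(p,grip(p[4])),'pad',mw(p,lidp(p[3],.131,.035)))
for q,z in [('beaker',.035),('tweezers',.005),('tube_3',.058)]:
    for n in cs:
        d=recognise(cs[n],q)
        if d: print(q,n,d[0]['conf'],onz(cs[n],d[0]['at'],z).round(3))
np.save('p.npy',p)
# overlay
for n,c in cs.items():
    im=c['frame'][:,:,::-1].copy()
    L=[]
    def box(x0,x1,y0,y1,z0,z1):
        import itertools
        V=[np.array(v) for v in itertools.product((x0,x1),(y0,y1),(z0,z1))]
        for a in V:
            for b in V:
                if (a!=b).sum()==1: L.append((a,b))
    box(-.118,.1,-.095,.095,0,.082); box(-.112,-.086,.008,.028,.082,.116)
    k=[lidp(p[3],f,y) for f,y in [(0,-.09),(.163,-.09),(.163,.09),(0,.09)]]
    L+= [(k[i],k[(i+1)%4]) for i in range(4)]
    L+=[(grip(p[4],0,0),grip(p[4],0,.059)),([-.099,-.088,.101],[-.099,-.016,.101])]
    im=cv2.resize(im,None,fx=3,fy=3)
    for a,b in L:
        A=proj(c,mw(p,a))[0]*3;B=proj(c,mw(p,b))[0]*3
        cv2.line(im,tuple(A.astype(int)),tuple(B.astype(int)),(0,255,0),1)
    x,y={'scene':(600,450),'side':(720,500),'wrist':(0,0)}[n]
    cv2.imwrite(f'pics/ov_{n}.png',im[y:y+560,x:x+700])
E
```

```text
[ 0.5405 -0.1861 -0.2009  0.5316  0.008 ] 11.913287931838282
scene g [-0.6  0.2]
side g [ 0.1 -0.6]
wrist g [ 1.1 -0.4]
scene [-0.099, -0.016, 0.101] [-0.8  0.9]
wrist [-0.099, -0.088, 0.101] [-1.2  0.1]
side [-0.099, -0.088, 0.101] [-0.2  1.1]
scene [-0.116, 0.092, 0.081] [0.  0.6]
side [-0.117, -0.095, 0.08] [-1.6  0.7]
side [0.1, -0.095, 0.01] [-0.6  0.2]
side [-0.118, -0.095, 0.01] [-0.7  0.9]
wrist [-0.118, -0.095, 0.01] [1.1 1.4]
scene [-0.105, 0.028, 0.116] [-0.3 -3. ]
scene ('l', 0.163, -0.09) [-0.6 -1.1]
scene ('l', 0.163, 0.09) [-2.1  1.4]
scene ('l', 0.131, 0.035) [-0.3  2. ]
grip [[ 0.39549339 -0.22181514  0.12175   ]] pad [[ 0.5273076  -0.14766779  0.17090835]]
beaker scene 0.7 [ 0.523 -0.36   0.035]
beaker side 0.83 [ 0.514 -0.33   0.035]
beaker wrist 0.78 [ 0.518 -0.33   0.035]
tweezers scene 0.58 [ 0.32  -0.235  0.005]
tweezers side 0.71 [ 0.316 -0.243  0.005]
tweezers wrist 0.83 [ 0.315 -0.255  0.005]
tube_3 scene 0.66 [ 0.502 -0.043  0.058]
tube_3 side 0.77 [0.506 0.06  0.058]
tube_3 wrist 0.29 [ 0.373 -0.181  0.058]
```

View pics/ov_scene.png

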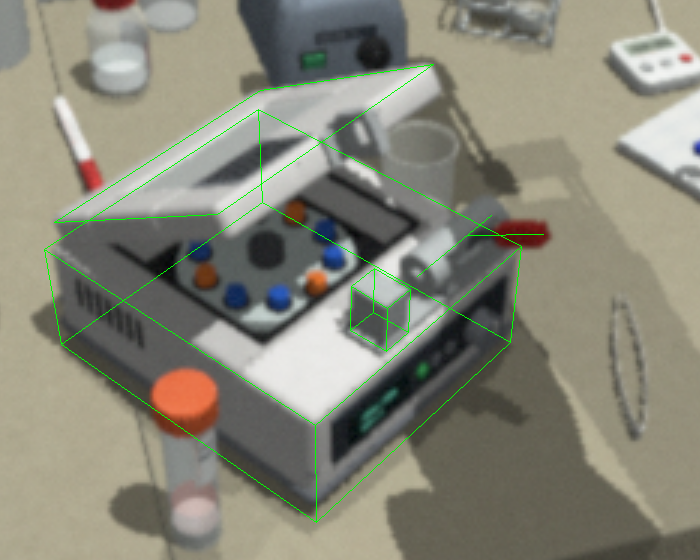

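View pics/ov_side.png

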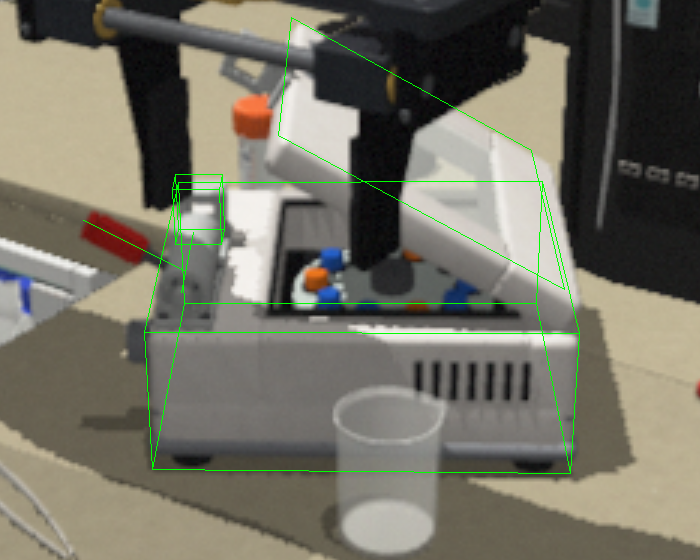

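View pics/ov_wrist.png

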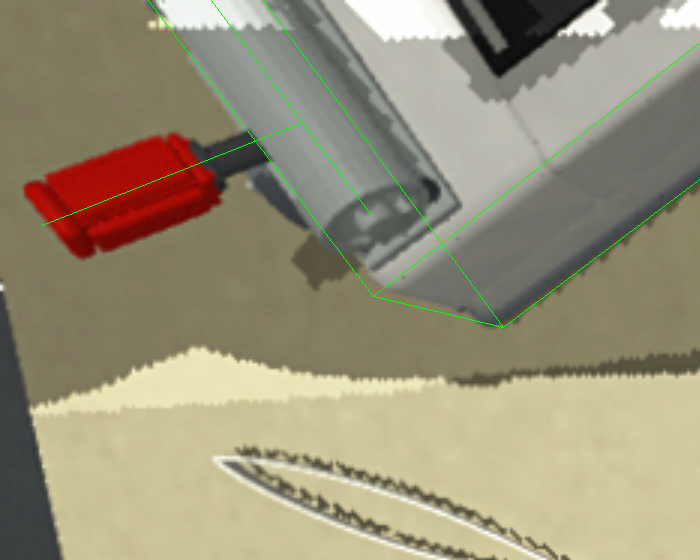

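```bash
cat > go.py <<'E'
import sys
from fit import *
from scipy.spatial.transform import Rotation as Ro
p=np.load('p.npy')
def tgt(X,dz=0):
    return mw(p,X)[0]
Rt=Ro.from_euler('z',p[2])*Ro.from_quat([1,0,0,0])
def delta(*Xs):
    s=read_state(); R=Ro.from_quat(s['eef_rot'])
    print('t',round(s['time'],2),'tcp',s['ee_pos'].round(4),'mill',((mw([0,0,-p[2]],s['ee_pos']-[p[0],p[1],0]))[0]).round(4),'F',s['ft_force'].round(2),'w',round(s['width'],3))
    for X in Xs:
        print(np.round(X,4),'d cm',(R.inv().apply(tgt(X)-s['ee_pos'])*100).round(2),'rot',(R.inv()*Rt).as_rotvec().round(3))
E
python3 - <<'E'
from go import *
k=lambda a,u:np.array(lidp(a,.131,.035))+[0,0,u]
delta([-.0,.035,.27],k(p[3],.03),k(p[3],0),k(.35,0),k(.2,0),k(0,0))
E
```

```text
t 1.8 tcp [ 0.4439 -0.44    0.2226] mill [-0.044  -0.2681  0.2226] F [-0.4  -0.88  0.11] w 0.087
[-0.     0.035  0.27 ] d cm [ 27.76 -12.93  -4.74] rot [ 0.    -0.     0.991]
[-0.0206  0.035   0.2009] d cm [ 26.63 -14.66   2.17] rot [ 0.    -0.     0.991]
[-0.0206  0.035   0.1709] d cm [ 26.63 -14.66   5.17] rot [ 0.    -0.     0.991]
[-0.0331  0.035   0.1505] d cm [ 25.94 -15.7    7.2 ] rot [ 0.    -0.     0.991]
[-0.0405  0.035   0.1322] d cm [ 25.54 -16.32   9.03] rot [ 0.    -0.     0.991]
[-0.046   0.035   0.1065] d cm [ 25.24 -16.78  11.61] rot [ 0.    -0.     0.991]
```

{"method": "play_rows", "body": {
  "moves": [
    [[0, 0, -5], [0, 0, 0.17], 0],
    [[5, -2.5, -5], [0, 0, 0.34], 0],
    [[10, -5, -5], [0, 0, 0.51], 0],
    [[15, -7.5, -5], [0, 0, 0.68], 0],
    [[20, -10, -5], [0, 0, 0.85], 0],
    [[24, -12, -4.5], [0, 0, 0.99], 0],
    [[26.6, -14.5, -3], [0, 0, 0.99], 0],
    [[26.6, -14.6, -1], [0, 0, 0.99], 0]
  ]
}}

```text
time: 2.8
ee_pos: [0.5284, -0.1446, 0.2328]
eef_rot: [0.995, -0.097, 0.001, -0.0]
ft_force: [0.7, 0.8, -0.3]
width: 0.0152
```

```bash
python3 - <<'E'
from go import *
k=lambda a,u:np.array(lidp(a,.131,.035))+[0,0,u]
delta(k(p[3],.01),k(p[3],0),k(.45,0),k(.35,0),k(.25,0),k(.15,0),k(.05,0),k(0,0))
E
```

```text
t 2.8 tcp [ 0.5284 -0.1446  0.2328] mill [-0.0201  0.0382  0.2328] F [ 0.69  0.82 -0.35] w 0.015
[-0.0206  0.035   0.1809] d cm [-0.05  0.32  5.19] rot [-0.001 -0.001  0.006]
[-0.0206  0.035   0.1709] d cm [-0.05  0.32  6.19] rot [-0.001 -0.001  0.006]
[-0.0267  0.035   0.162 ] d cm [-0.66  0.32  7.07] rot [-0.001 -0.001  0.006]
[-0.0331  0.035   0.1505] d cm [-1.31  0.32  8.22] rot [-0.001 -0.001  0.006]
[-0.0383  0.035   0.1385] d cm [-1.84  0.31  9.43] rot [-0.001 -0.001  0.006]
[-0.0424  0.035   0.1259] d cm [-2.24  0.31 10.68] rot [-0.001 -0.001  0.006]
[-0.0451  0.035   0.113 ] d cm [-2.52  0.31 11.97] rot [-0.001 -0.001  0.006]
[-0.046   0.035   0.1065] d cm [-2.61  0.31 12.62] rot [-0.001 -0.001  0.006]
```

{"method": "play_rows", "body": {
  "moves": [
    [[0, 0.3, 4], [0, 0, 0], 0],
    [[0, 0.3, 5.4], [0, 0, 0], 0],
    [[0, 0.3, 6.2], [0, 0, 0], 0],
    [[-0.6, 0.3, 7.1], [0, 0, 0], 0],
    [[-1.0, 0.3, 7.7], [0, 0, 0], 0],
    [[-1.3, 0.3, 8.3], [0, 0, 0], 0]
  ]
}}

```text
time: 3.55
ee_pos: [0.5143, -0.1486, 0.1498]
eef_rot: [0.995, -0.1, 0.001, 0.0]
ft_force: [2.3, -0.8, 0.7]
width: 0.0005
```

{"method": "play_rows", "body": {
  "moves": [
    [[-0.3, 0, 0.6], [0, 0, 0], 0],
    [[-0.5, 0, 1.2], [0, 0, 0], 0],
    [[-0.7, 0, 1.8], [0, 0, 0], 0],
    [[-0.9, 0, 2.4], [0, 0, 0], 0],
    [[-1.0, 0, 3.0], [0, 0, 0], 0],
    [[-1.2, 0, 3.5], [0, 0, 0], 0],
    [[-1.2, 0, 3.9], [0, 0, 0], 0]
  ]
}}

```text
time: 4.42
ee_pos: [0.5019, -0.1462, 0.1101]
eef_rot: [0.995, -0.1, -0.0, -0.0]
ft_force: [-1.4, 0.2, 1.0]
width: 0.0005
```

```bash
python3 - <<'E'
from go import *
k=lambda a,u:np.array(lidp(a,.131,.035))+[0,0,u]
c=camera('scene');save(c,'scene1')
im=c['frame'][165:315,205:395,::-1];cv2.imwrite('pics/scene1z.png',cv2.resize(im,None,fx=4,fy=4))
delta(k(0,0))
E
```

```text
t 4.47 tcp [ 0.5017 -0.1462  0.1096] mill [-0.0459  0.0313  0.1096] F [ 0.19 -0.89  0.31] w 0.0
[-0.046   0.035   0.1065] d cm [-0.01 -0.37  0.31] rot [0.    0.001 0.001]
```

View pics/scene1z.png

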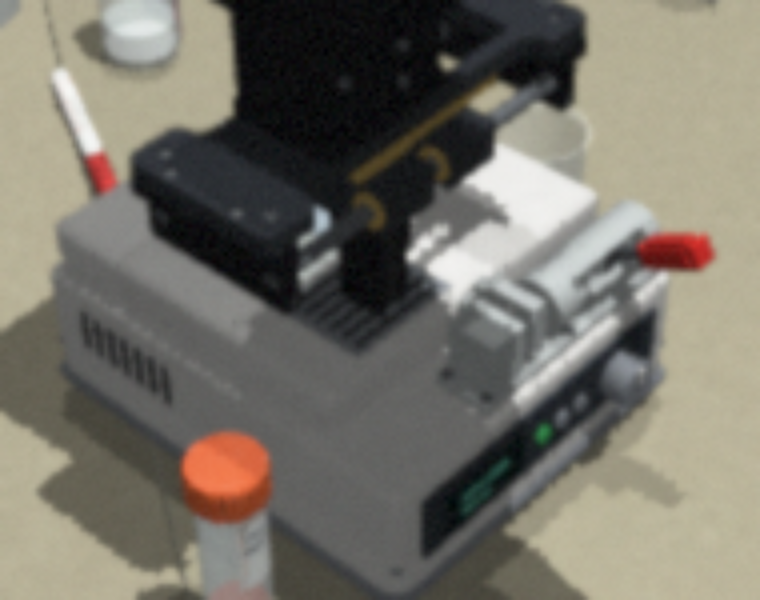

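The lid is almost shut: the fingertips are on the pad at about (296,240) and the eye sits between the barrel and the keeper. I'll press further until the force shows the stop.

{"method": "play_rows", "body": {
  "moves": [
    [[0, 0, 0.3], [0, 0, 0], 0],
    [[0, 0, 0.5], [0, 0, 0], 0],
    [[0, 0, 0.7], [0, 0, 0], 0],
    [[0, 0, 0.7], [0, 0, 0], 0]
  ]
}}

```text
time: 4.97
ee_pos: [0.5023, -0.1463, 0.1064]
eef_rot: [0.995, -0.1, 0.0, 0.0]
ft_force: [-15.1, 4.1, 32.2]
width: 0.0003
```

```bash
python3 - <<'E'
from go import *
delta([-.138,-.105,.17],[-.138,-.105,.107])
E
```

```text
t 4.97 tcp [ 0.5023 -0.1463  0.1064] mill [-0.0453  0.0313  0.1064] F [-15.07   4.08  32.15] w 0.0
[-0.138 -0.105  0.17 ] d cm [-9.27 13.63 -6.36] rot [ 0. -0.  0.]
[-0.138 -0.105  0.107] d cm [-9.27 13.63 -0.06] rot [ 0. -0.  0.]
```

{"method": "play_rows", "body": {
  "moves": [
    [[0, 0, -2], [0, 0, 0], 0],
    [[0, 0, -7], [0, 0, 0], 0],
    [[-3, 4, -9], [0, 0, 0], 0],
    [[-6, 8, -9], [0, 0, 0], 0],
    [[-8, 12, -9], [0, 0, 0], 0],
    [[-9.2, 13.7, -8], [0, 0, 0], 0],
    [[-9.2, 13.7, -6], [0, 0, 0], 0],
    [[-9.2, 13.7, -4.5], [0, 0, 0], 0]
  ]
}}

```text
time: 5.98
ee_pos: [0.3847, -0.2623, 0.1477]
eef_rot: [0.995, -0.1, -0.0, -0.0]
ft_force: [0.4, 0.5, -0.6]
width: 0.0005
```

```bash
python3 - <<'E'
from go import *
delta([-.138,-.105,.107],[-.138,-.0565,.107])
for n in ['scene','side','wrist']:
    c=camera(n)
    x0,x1,y0,y1,s=dict(scene=(205,395,165,315,4),side=(235,425,185,330,4),wrist=(0,640,0,480,1.2))[n]
    cv2.imwrite(f'pics/{n}2z.png',cv2.resize(c['frame'][y0:y1,x0:x1,::-1],None,fx=s,fy=s))
E
```

```text
t 5.97 tcp [ 0.3847 -0.2623  0.1477] mill [-0.1374 -0.1057  0.1477] F [ 0.41  0.46 -0.55] w 0.001
[-0.138 -0.105  0.107] d cm [-0.06 -0.07  4.07] rot [-0.  0.  0.]
[-0.138  -0.0565  0.107 ] d cm [-0.06 -4.92  4.07] rot [-0.  0.  0.]
```

View pics/scene2z.png

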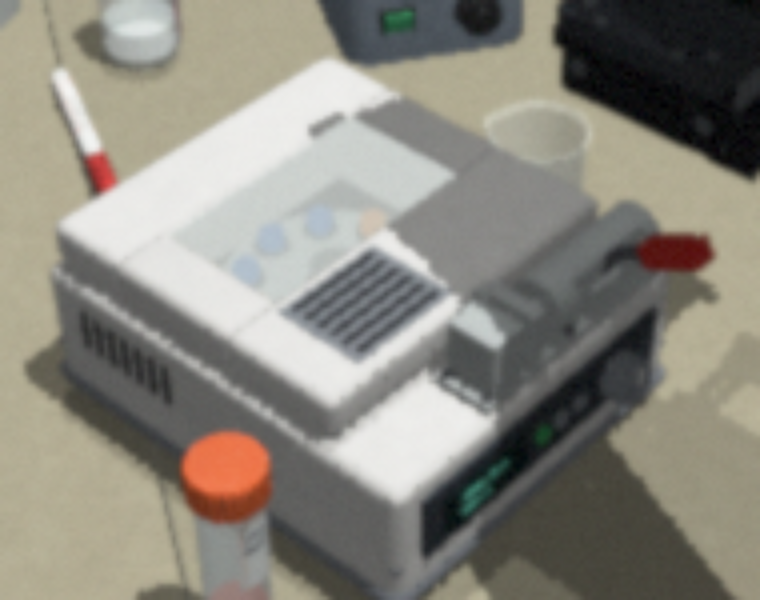

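View pics/side2z.png

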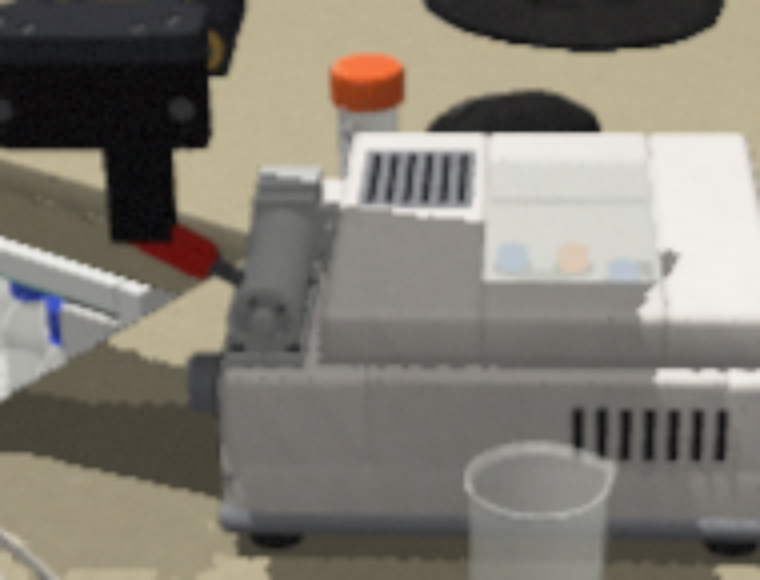

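View pics/wrist2z.png

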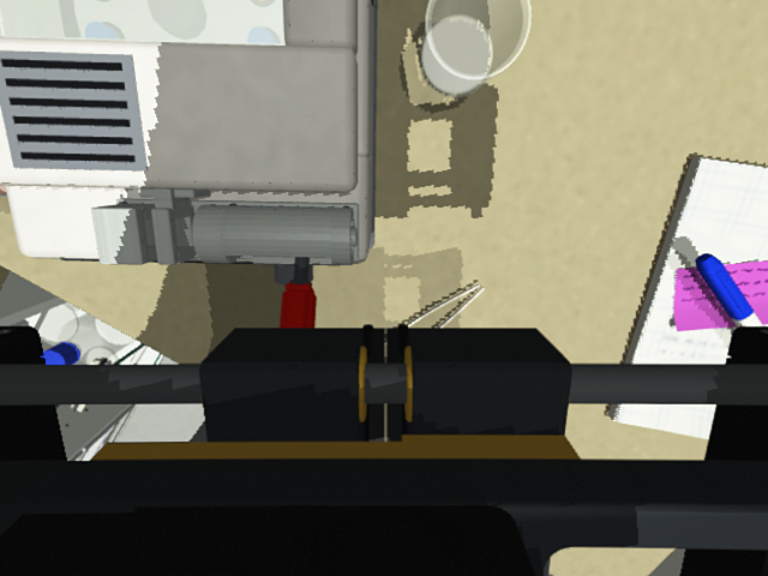

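The lid is fully shut and the eye is in line with the barrel. In the wrist view the grip at (247,253) is left of the closed fingers. Next I go down beside the grip and push it along.

{"method": "play_rows", "body": {
  "moves": [
    [[0, 0, 2], [0, 0, 0], 0],
    [[0, 0, 4], [0, 0, 0], 0],
    [[0, -1.0, 4], [0, 0, 0], 0],
    [[0, -2.0, 4], [0, 0, 0], 0],
    [[0, -2.6, 4], [0, 0, 0], 0],
    [[0, -3.2, 4], [0, 0, 0], 0],
    [[0, -3.8, 4], [0, 0, 0], 0],
    [[0, -4.4, 4], [0, 0, 0], 0]
  ]
}}

```text
time: 7.12
ee_pos: [0.3941, -0.219, 0.1088]
eef_rot: [0.995, -0.1, 0.0, 0.0]
ft_force: [1.2, -2.5, -0.1]
width: 0.0004
```

```bash
python3 - <<'E'
from go import *
delta([-.138,-.0565,.107])
for n in ['scene']:
    c=camera(n)
    x0,x1,y0,y1,s=dict(scene=(205,395,165,315,4),side=(235,425,185,330,4),wrist=(0,640,0,480,1.2))[n]
    cv2.imwrite(f'pics/{n}3z.png',cv2.resize(c['frame'][y0:y1,x0:x1,::-1],None,fx=s,fy=s))
E
```

```text
t 7.12 tcp [ 0.3941 -0.219   0.1088] mill [-0.1369 -0.0615  0.1088] F [ 1.18 -2.53 -0.13] w 0.0
[-0.138  -0.0565  0.107 ] d cm [-0.11 -0.5   0.18] rot [ 0.    -0.001  0.   ]
```

View pics/scene3z.png

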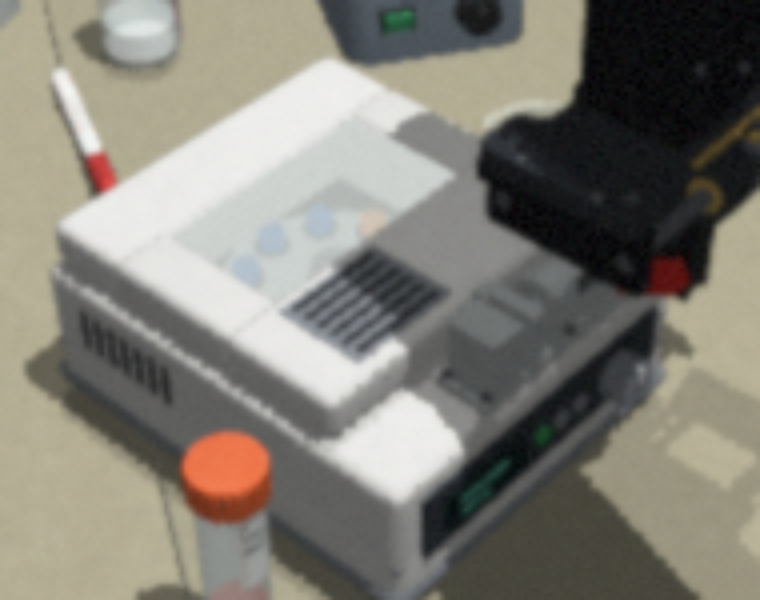

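The grip at about (371,233) is moving with the finger, and the force of about 2.8 N matches a sliding bolt. I'll go on towards the end stop.

{"method": "play_rows", "body": {
  "moves": [
    [[0, -0.4, 0], [0, 0, 0], 0],
    [[0, -0.7, 0], [0, 0, 0], 0],
    [[0, -0.9, 0], [0, 0, 0], 0],
    [[0, -0.9, 0], [0, 0, 0], 0]
  ]
}}

```text
time: 7.68
ee_pos: [0.3954, -0.21, 0.1084]
eef_rot: [0.995, -0.1, -0.0, -0.0]
ft_force: [0.8, -1.7, 0.7]
width: 0.0002
```

{"method": "play_rows", "body": {
  "moves": [
    [[0, -0.2, 0], [0, 0, 0], 0],
    [[0, -0.4, 0], [0, 0, 0], 0],
    [[0, -0.4, 0], [0, 0, 0], 0]
  ]
}}

```text
time: 8.05
ee_pos: [0.3958, -0.2078, 0.1086]
eef_rot: [0.995, -0.101, -0.0, 0.001]
ft_force: [-0.1, -9.0, -0.2]
width: 0.0002
```

```bash
python3 - <<'E'
from go import *
delta([-.138,-.0565,.107])
for n in ['scene','side','wrist']:
    c=camera(n)
    x0,x1,y0,y1,s=dict(scene=(245,395,165,285,5),side=(235,425,185,330,4),wrist=(0,640,0,480,1.2))[n]
    cv2.imwrite(f'pics/{n}4z.png',cv2.resize(c['frame'][y0:y1,x0:x1,::-1],None,fx=s,fy=s))
    print([(d['at'],d['conf']) for d in recognise(c,'handle_grip')][:2],proj(c,mw(p,grip(.038))),proj(c,mw(p,grip(.028))))
E
```

```text
t 8.05 tcp [ 0.3958 -0.2078  0.1086] mill [-0.1374 -0.0502  0.1086] F [-0.13 -9.04 -0.23] w 0.0
[-0.138  -0.0565  0.107 ] d cm [-0.06  0.63  0.16] rot [ 0.002 -0.    -0.001]
[([365.7, 238.2], 0.61)] [[363.18735988 236.98677158]] [[366.65623632 234.00125178]]
[] [[280.47092812 237.11319161]] [[279.70148225 239.75001166]]
[([286.3, 256.9], 0.91)] [[285.50218596 296.61158208]] [[307.52283557 296.5563351 ]]
```

View pics/scene4z.png

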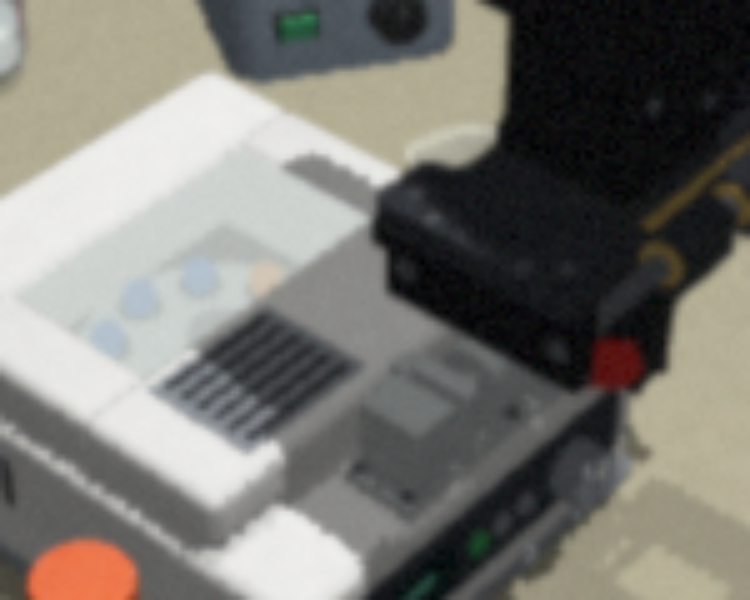

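View pics/wrist4z.png

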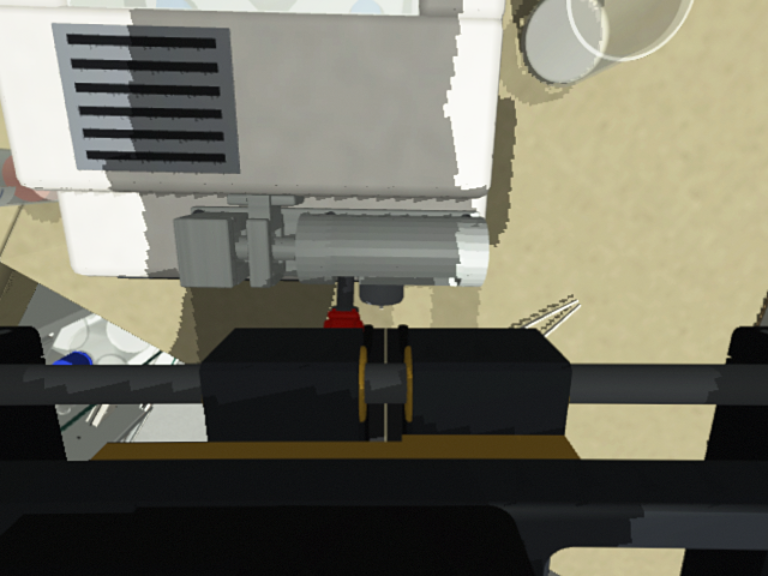

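{"method": "play_rows", "body": {
  "moves": [
    [[0, -0.2, 0], [0, 0, 0], 0],
    [[0, -0.2, 0], [0, 0, 0], 0]
  ]
}}

```text
time: 8.6
ee_pos: [0.3958, -0.2074, 0.1086]
eef_rot: [0.995, -0.101, 0.0, 0.002]
ft_force: [-1.8, -16.3, -3.0]
width: 0.0005
```

{"method": "play_rows", "body": {
  "moves": [
    [[0, 0.8, 0], [0, 0, 0], 0],
    [[0, 1.6, 0], [0, 0, 0], 0],
    [[0, 1.6, -3], [0, 0, 0], 0],
    [[0, 1.6, -5.5], [0, 0, 0], 0],
    [[-0.1, 0, -5.5], [0, 0, 0], 0],
    [[-0.1, -1.0, -5.5], [0, 0, 0], 0],
    [[-0.1, -1.0, -5.5], [0, 0, 0], 0]
  ]
}}

```text
time: 9.48
ee_pos: [0.3975, -0.1931, 0.1627]
eef_rot: [0.995, -0.099, -0.001, -0.0]
ft_force: [-0.8, -0.8, -0.1]
width: 0.001
```

```bash
python3 - <<'E'
from go import *
delta([-.140,-.034,.14],[-.140,-.034,.098])
for n in ['scene','side','wrist']:
    c=camera(n)
    x0,x1,y0,y1,s=dict(scene=(245,395,165,285,5),side=(235,425,185,330,4),wrist=(0,640,0,480,1.2))[n]
    cv2.imwrite(f'pics/{n}5z.png',cv2.resize(c['frame'][y0:y1,x0:x1,::-1],None,fx=s,fy=s))
E
```

```text
t 9.47 tcp [ 0.3975 -0.1931  0.1627] mill [-0.1387 -0.0355  0.1627] F [-0.78 -0.85 -0.1 ] w 0.001
[-0.14  -0.034  0.14 ] d cm [-0.12 -0.15  2.27] rot [-0.     0.001  0.003]
[-0.14  -0.034  0.098] d cm [-0.12 -0.14  6.47] rot [-0.     0.001  0.003]
```

View pics/scene5z.png

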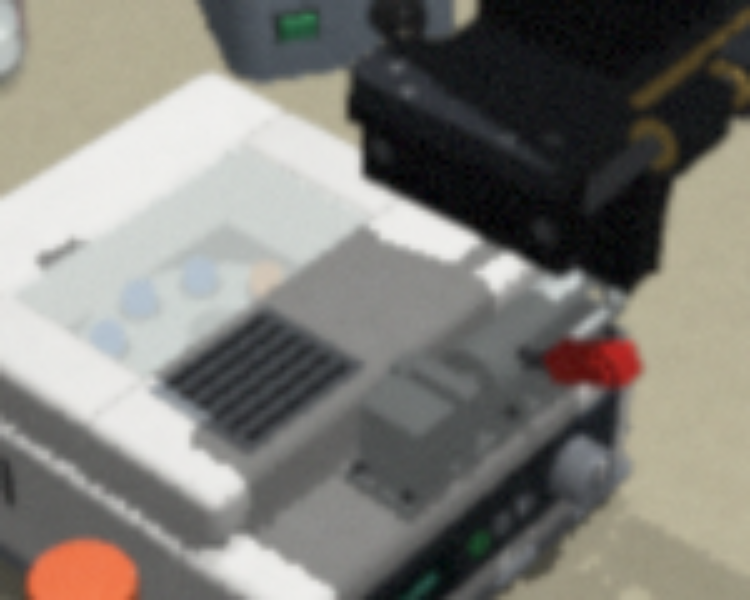

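View pics/side5z.png

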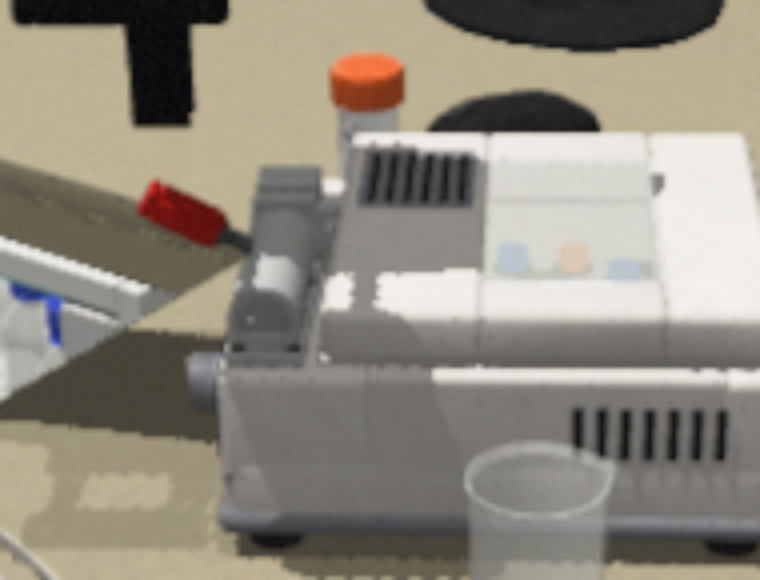

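The grip, at about (364,237) in the scene view, is straight under the fingers. Next I press it down.

{"method": "play_rows", "body": {
  "moves": [
    [[-0.2, -0.1, 1.5], [0, 0, 0], 0],
    [[-0.2, -0.1, 2.3], [0, 0, 0], 0],
    [[-0.2, -0.1, 3.1], [0, 0, 0], 0],
    [[-0.2, -0.1, 3.9], [0, 0, 0], 0],
    [[-0.2, -0.1, 4.6], [0, 0, 0], 0],
    [[-0.2, -0.1, 5.3], [0, 0, 0], 0],
    [[-0.2, -0.1, 5.9], [0, 0, 0], 0],
    [[-0.2, -0.1, 6.3], [0, 0, 0], 0]
  ]
}}

```text
time: 10.62
ee_pos: [0.3958, -0.193, 0.1001]
eef_rot: [0.995, -0.1, -0.0, -0.0]
ft_force: [-2.2, 1.3, 1.3]
width: 0.0004
```

{"method": "play_rows", "body": {
  "moves": [
    [[0, 0, 0.3], [0, 0, 0], 0],
    [[0, 0, 0.5], [0, 0, 0], 0],
    [[0, 0, 0.5], [0, 0, 0], 0]
  ]
}}

```text
time: 11.0
ee_pos: [0.3962, -0.1931, 0.0966]
eef_rot: [0.995, -0.1, 0.0, 0.0]
ft_force: [-7.0, 2.2, 15.4]
width: 0.0005
```

```bash
python3 - <<'E'
from go import *
delta([-.140,-.034,.098])
for n in ['side']:
    c=camera(n)
    x0,x1,y0,y1,s=dict(scene=(245,395,165,285,5),side=(235,425,185,330,4),wrist=(0,640,0,480,1.2))[n]
    cv2.imwrite(f'pics/{n}6z.png',cv2.resize(c['frame'][y0:y1,x0:x1,::-1],None,fx=s,fy=s))
E
```

```text
t 11.0 tcp [ 0.3962 -0.1931  0.0966] mill [-0.1399 -0.0357  0.0966] F [-6.98  2.21 15.36] w 0.0
[-0.14  -0.034  0.098] d cm [-0.01 -0.17 -0.14] rot [ 0.    -0.001  0.001]
```

View pics/side6z.png

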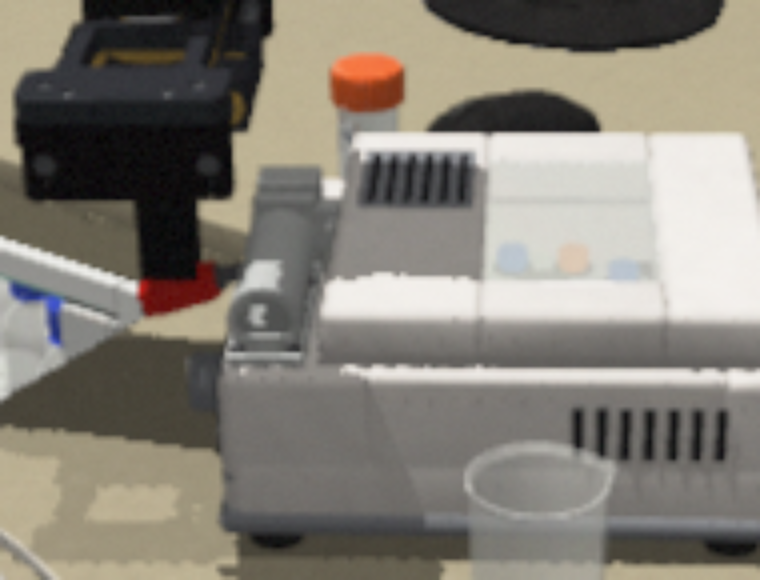

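The handle is below level and the force is rising at about the expected height. One more push will confirm the stop, then I lift clear.

{"method": "play_rows", "body": {
  "moves": [
    [[0, 0, 0.3], [0, 0, 0], 0],
    [[0, 0, 0.3], [0, 0, 0], 0]
  ]
}}

```text
time: 11.3
ee_pos: [0.3966, -0.1933, 0.0952]
eef_rot: [0.995, -0.1, 0.001, 0.0]
ft_force: [-14.5, 5.1, 34.1]
width: 0.0004
```

{"method": "play_rows", "body": {
  "moves": [
    [[0, 0, -1], [0, 0, 0], 0],
    [[0, 0, -6], [0, 0, 0], 0],
    [[0, 0, -12], [0, 0, 0], 0],
    [[0, 6, -14], [0, 0, 0], 0],
    [[0, 12, -14], [0, 0, 0], 0],
    [[0, 18, -14], [0, 0, 0], 0],
    [[0, 22, -14], [0, 0, 0], 0],
    [[0, 22, -14], [0, 0, 0], 0]
  ]
}}

```text
time: 12.3
ee_pos: [0.3506, -0.4116, 0.2321]
eef_rot: [0.995, -0.102, -0.0, 0.0]
ft_force: [0.7, 0.0, -0.5]
width: 0.0005
```

```bash
python3 - <<'E'
from go import *
delta()
for n in ['scene','side','wrist']:
    c=camera(n)
    x0,x1,y0,y1,s=dict(scene=(205,395,165,315,4),side=(235,425,185,330,4),wrist=(0,640,0,480,1.2))[n]
    cv2.imwrite(f'pics/{n}7z.png',cv2.resize(c['frame'][y0:y1,x0:x1,::-1],None,fx=s,fy=s))
    print(n,[(d['at'],round(d['conf'],2)) for d in recognise(c,'handle_grip')][:2],*[proj(c,mw(p,grip(.038,h)))[0].round(1) for h in (.6,.7,.84)])
    for q,z in [('beaker',.035),('tweezers',.005),('tube_3',.058)]:
        d=recognise(c,q)
        if d: print(q,round(d[0]['conf'],2),onz(c,d[0]['at'],z).round(3))
E
```

```text
t 12.3 tcp [ 0.3506 -0.4116  0.2321] mill [-0.1411 -0.2589  0.2321] F [ 0.72  0.05 -0.47] w 0.0
scene [([362.3, 253.2], 0.65), ([339.0, 201.0], 0.55)] [364.8 248.8] [364.3 250.4] [363.4 252.5]
beaker 0.86 [ 0.52  -0.363  0.035]
tweezers 0.67 [ 0.324 -0.234  0.005]
tube_3 0.89 [ 0.504 -0.042  0.058]
side [([280.2, 254.1], 0.76)] [278.  250.7] [278.4 253. ] [279.5 256.1]
beaker 0.62 [ 0.514 -0.329  0.035]
tweezers 0.68 [ 0.317 -0.237  0.005]
tube_3 0.9 [0.514 0.07  0.058]
wrist [([66.2, 220.4], 0.57)] [ 61.6 228.1] [ 64.9 226.4] [ 69.1 223.4]
beaker 0.3 [ 0.4   -0.152  0.035]
tweezers 0.87 [ 0.306 -0.223  0.005]
```

View pics/scene7z.png

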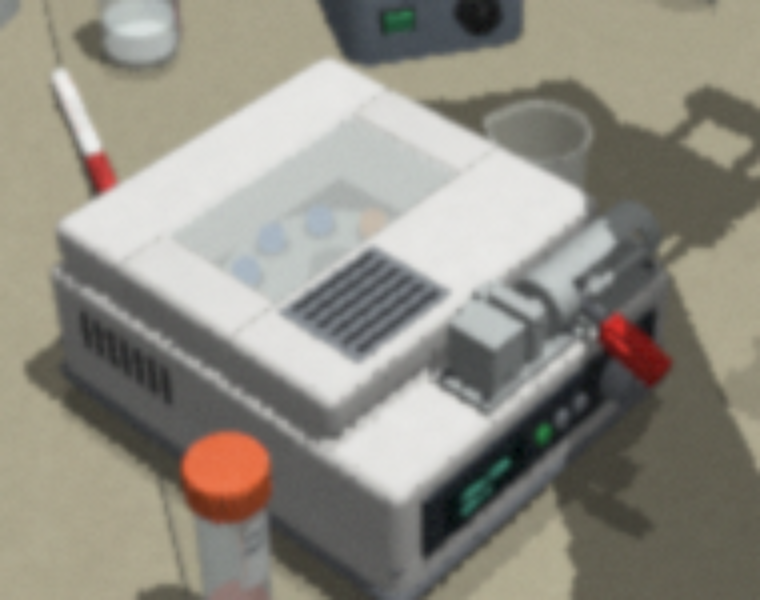

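View pics/side7z.png

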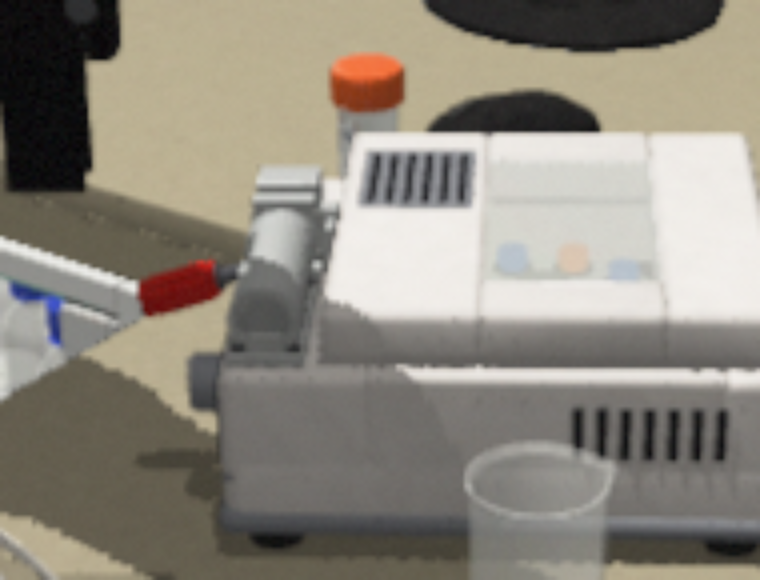

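View pics/wrist7z.png

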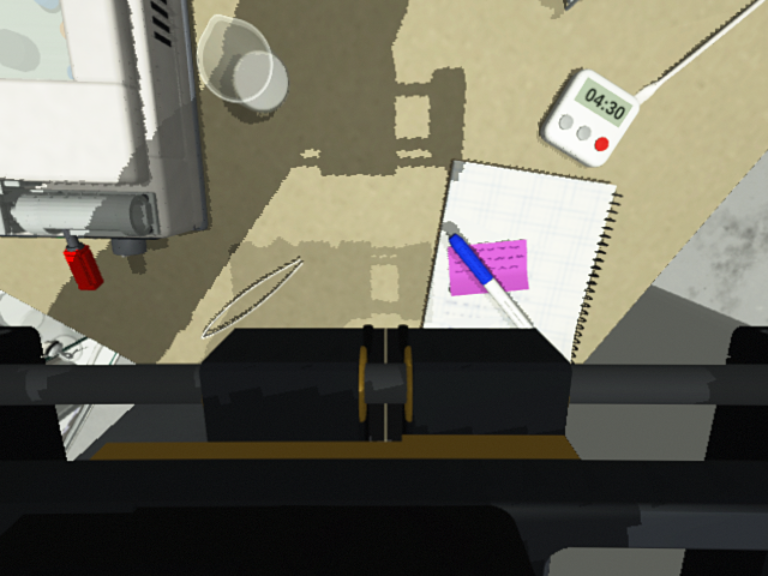

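In every view the lid is shut and the bolt runs through the eye. The grip centre at scene (364,252) and side (279.5,257) agrees with the predicted end-of-slot position. The objects round the mill stand where they did, so I'm handing in.

```bash
python3 -c "
from bench import close_job
print(close_job())"
```

```text
the job is handed in; nothing more can be done
None
```

The bead mill is safe to start: its lid is shut, the bolt is home through the eye, and the handle is at the end of the short leg of the slot. I handed the job in at about 13 s of robot time, working with closed fingers only and never gripping the handle.

- **Lid:** I pressed it down on the pad until it stopped firmly at 32 N. The fingertips were then 106.4 mm above the worktop, against the 106.5 mm given for shut.
- **Bolt:** I pushed the right face of the grip until it stopped moving, with the force rising to 16 N. The wrist view showed the bolt through the eye, with the grip within about 1 pixel of the full 38 mm position.
- **Handle:** I pressed it down to a firm stop at 34 N. After I let go, its image position matched the end of the slot to about 1 pixel by eye. The recogniser's own points were 1 to 4 pixels off, and its side and wrist points suggested a turn slightly short of 0.84 rad. I went by the firm stop and the closer look at the pictures.
- **Surroundings:** The beaker, tweezers and tube look unmoved. The recogniser's positions before and after agreed within about 1 cm in the fixed cameras. In the last wrist picture it gave the beaker a clearly wrong position at low confidence (0.3), and its wrist point for the tweezers had shifted about 3 cm. The pictures themselves showed both in place.
- **Arm:** It finished clear, about 0.2 m to the right of the mill, with only sensor noise on the force reading.

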